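Set out the bench for splitting a cell culture

ROBOT

A 7-joint arm with a two-finger parallel gripper is mounted at the origin on the work surface. World frame = base frame: x ahead of the robot, y to its left, z up, the work surface at z = 0. Lengths are in m, angles in rad, forces in N, time in s.
With the tool pointing down it reaches from about 0.4 to 0.85 m from the base axis. Payload 4.5 kg.
Tool frame: the origin (TCP) lies at the very end of the fingers, on their centre line; the grasp point (between the pads) lies 19 mm behind it; z points along the fingers, y is the line along which they close (so a half turn about z gives the same grasp; the last joint's range is limited). The gripper opens to 85 mm and grips with 20 to 120 N. Pads are 22 mm wide; open, the fingers measure 114 mm over their backs; the gripper's body (76 mm by 85 mm) begins 54 mm behind the grasp point. The pads swing forward as they close: fully open they stand 13 mm farther back than shut.
Start: joints at [1.347, 0.689, -0.195, 1.565, 0.157, 0.902, -0.215], TCP at [0.159, -0.604, 0.231] pointing down, gripper open.
Joint ranges: [-3.01, 3.01], [-0.46, 2.08], [-1.47, 1.51], [0.13, 2.56], [-1, 4.14], [0.04, 2.09], [-2.66, 2.66]. Speed limits (rad/s): [2.57, 2.57, 3.14, 3.14, 3.14, 3.14, 3.14].

INTERFACE

Orientations are given as a rotation vector (axis times angle).
In Python, from rig import arm gives the robot as it stands.
- The arm moves only by the shell command python3 -m pendant 'ROWS' [FORCE]. ROWS is JSON, a list of rows, each a list of 7 numbers: the gripper's target within -1 to 1 (shut at 1, half-way at 0, fully open at -1), then the shift along the tool's x, y, z in m, then the turn, a rotation vector about the tool's x, y, z in rad. In form: [[grip, x, y, z, ax, ay, az], ...]. A call has 1 to 20 rows; each row is the pose to reach, as a shift and turn from the pose commanded when the call began, along the tool's axes at that moment; what a row does not reach only later rows make up. A row lasts 1/12 s, in which the tool goes at most 41.7 mm and 7.16 degrees, less where a joint would pass 70% of its speed; a pose out of reach is approached as far as the arm can. A call with a gripper value outside its range is refused whole. The fingers move at their own pace and stop on an object; FORCE is the grip in N (left out, the last holds). Time passes only in rows, so rows that repeat a pose let the fingers close. It gives the time, the measured TCP pose, the force, the opening and the grip force at its end, in the units of the state.
- arm.get_obs(): the state, without advancing time (a new reading comes with each control period).
- arm.get_image(name): name is "side" or "top" or "wrist"; returns a dict with "image" (384x512x3 uint8, blue, green, red), "intrinsics" (3x3 intrinsics, pixels), "k1" (the pictures are not rectified: a ray, as slopes to the right and down, at radius r is drawn at 1 + k1 r^2 times it, then the intrinsics apply), "R" (3x3) and "t" (3): a world point X has camera coordinates R X + t. Camera axes: x right, y down, z forward; pixel columns grow to the right and rows downward; lengths in m; the calibration is good to about 2 mm. A picture is of the moment at which its call begins. There is no depth.
- arm.sign_off(): hands the job in; it is judged then, once.
Trained networks look in the newest picture that a camera, given by its name, has taken for a name from the list of things; names that differ only in an ending like _2 or _b are one class to them, and where a whole thing is asked for, a point or a joint stands for the part that bears it (a point fixed in the world has none). Each returns a list of dicts, best first, with "p" (0 to 1); they miss things now and then, are a little off and sometimes report something else, mostly with a low value. They report only what shows in the picture. A call takes as long as a camera call. They do not tell look-alikes from the thing itself.
- arm.masks_of(label, camera): "mask" (384x512 bool, what is visible of it) and "rect" ([left, top, right, bottom] in pixels, round what is visible of it).
- arm.landmark_of(label, camera): "point" ([column, row] in pixels: a listed point, or the origin of a listed thing).
The state is a dict: "time_s": time; "qpos": joint angles; "joint_vel": joint speeds; "joint_efforts": joint torques, N m; "eef_pos": TCP position; "tool_rot": TCP orientation; "contact_force": force on the tool from outside, world axes, zero at the start; "torque": the same for the moment, N m; "finger_gap": opening from 0.0 (shut) to 1.0 (fully open); "finger_force": force on a finger pad.
Only numpy, scipy, OpenCV 4.12 (cv2) and the standard library are available. Lean on these libraries where they do the work, as an engineer would, in place of code of your own. Each camera call takes 0.05 s, during which the arm holds its last target. There are 200 camera calls.

TASK

Set out the bench for splitting a cell culture: lay the flask flat in the middle of the warming plate, its length running from the plate's front to its back, and stand the loose, tall capped tube about two centimetres behind the plate (the side away from the robot), in line with its middle. In the row that rack, plate and beaker make, stand the medium bottle midway between plate and tube rack, and put the large dish midway between plate and waste beaker, with the small dish centred on top of it. Keep every vessel level on the way, and leave the tally counter and the dropper bottle where they are.

Things in the scene. Friction and masses are not known exactly. Their poses are not given: they have to be found in the camera images.
- flask_mid (a point): Culture flask, clear plastic with a white screw cap, lying flat: 92 long (x, cap at +x), 50 wide (y), 26 high. The point is at the middle of its length, width and height (13 above its underside). The straight-sided 50-wide body runs from x = -46 to +16, then shoulder, neck and a 25-diameter cap, so it can be gripped across y at this point. About 45 g. z is up.
- bottle_mid (a point): Medium bottle, milky plastic with paper label: round, 50 diameter up to 66 above its base, then a shoulder and a 37-diameter white cap, 95 high overall. The point is on its axis 47.5 above its base. About 120 g. z is up.
- tube_mid (a point): Self-standing centrifuge tube, clear with paper label and white cap: round, 29 diameter, flat foot, cap 34 diameter from 102 up, 116 high overall. The point is on its axis 58 above its foot. About 55 g. z is up.
- dish_large_mid (a point): Large covered culture dish, pale clear plastic disc, 60 diameter, 15 high, flat top and bottom. The point is its centre, 7.5 above its underside. About 30 g. z is up.
- dish_small_mid (a point): Small covered culture dish, pale clear plastic disc, 39 diameter, 12 high, flat top and bottom. The point is its centre, 6 above its underside. About 14 g. z is up.
- warmer: Warming plate, fixed: a white housing 110 (x) by 110 (y), 30 high, its flat bare aluminium top at height 30. Origin at the centre of its underside, on the bench. Its front (display and two buttons) faces -x, towards the robot; its back faces +x; +y is its left-hand side as seen from the robot. The rack stands on one side of it and the beaker on the other (which is which changes), centres about 305 from its own.
- rack: Tube rack, fixed: steel plates 90 by 90 with thin tubes standing in it, 118 high overall. Origin at the centre of its underside, on the bench.
- beaker: Waste beaker, fixed: round, milky white, open, 94 diameter at the rim, 120 high, with a thin glass rod leaning in it to about 165. Origin at the centre of its underside, on the bench.
- counter: Bystander: steel hand tally counter lying on the bench, 44 diameter with a small button and knob to 28 from the centre, 22 high, loose. Origin at the centre of its underside.
- dropper: Bystander: small amber dropper bottle with black rubber bulb, 28 diameter, 77 high, loose, stands upright. Origin at the centre of its underside. (Other equipment, up to 300 high, stands farther out: beyond x = 0.73 or more than 0.48 to either side.)
There are look-alikes about, which are no part of the job. What is shaped like the warmer but green is not meant. What is shaped like the part that bears dish_small_mid but pink is not meant.

How it is judged:
At the end, for the whole second after the job is handed in: Flask flat on the plate: centre within 15 mm, length within 0.25 rad of front-back. Bottle (rack side) and large dish (beaker side): under 173 mm from both centres, within 20 mm of the row. Small dish on large within 10 mm. Tube 75-115 mm behind plate centre, 15 mm sideways. Upright, at rest (horizontal distance between flask_mid and warmer below 0.015 m and angle between the x axis of flask_mid and the x axis of warmer, either way round below 0.25 rad and height (world z) of flask_mid between 0.039 and 0.047 m and horizontal distance between each of bottle_mid, dish_large_mid and warmer below 0.173 m and horizontal distance between bottle_mid and rack below 0.173 m and x of bottle_mid in the frame of warmer between -0.02 and 0.02 m and height (world z) of bottle_mid below 0.0515 m and horizontal distance between dish_large_mid and beaker below 0.173 m and x of dish_large_mid in the frame of warmer between -0.02 and 0.02 m and height (world z) of dish_large_mid below 0.0115 m and horizontal distance between dish_small_mid and dish_large_mid below 0.01 m and height (world z) of dish_small_mid between 0.018 and 0.024 m and x of tube_mid in the frame of warmer between 0.075 and 0.115 m and y of tube_mid in the frame of warmer between -0.015 and 0.015 m and height (world z) of tube_mid below 0.062 m and angle between each of flask_mid, bottle_mid, tube_mid, dish_large_mid, dish_small_mid's own z axis and vertical below 0.08 rad and linear speed of each of flask, bottle, tube, dish_large, dish_small below 0.01 m/s); the robot touches nothing.
It fails at once if a vessel is tipped by more than 0.6 rad (angle between any of flask_mid, bottle_mid, tube_mid, dish_large_mid, dish_small_mid's own z axis and vertical above 0.6 rad).
It fails at once if the tally counter or the dropper bottle is shifted by more than 20 mm (distance of any of counter, dropper from where it was at the start of the episode above 0.02 m).
It also fails if it takes over 144 s, if anything falls off the work surface, if the arm or the gripper's body presses on something with over 40 N, if the wrist force passes 120 N, or if a joint passes its speed limit or range.

## Working session

There is one attempt and no reset: what is moved stays moved. The work goes in short steps, Python scripts to look and compute and a shell command to move; the robot and the scene stay as the last step left them, time stands still between calls to the robot, and variables do not carry over. Pictures are saved under pics/ and viewed, at most 14 in all, crops included, and the job is handed in when it is done.

```bash
mkdir -p pics; ls; cat > h.py <<'E'
import numpy as np, cv2
from rig import arm
from scipy.spatial.transform import Rotation as Ro
L=['flask_mid','bottle_mid','tube_mid','dish_large_mid','dish_small_mid','warmer','rack','beaker','counter','dropper']
H=dict(flask_mid=.013,bottle_mid=.0475,tube_mid=.058,dish_large_mid=.0075,dish_small_mid=.006,warmer=0,rack=0,beaker=0,counter=0,dropper=0)
def ray(im,p):
    K=im['intrinsics'];d=np.array([(p[0]-K[0,2])/K[0,0],(p[1]-K[1,2])/K[1,1]]);u=d.copy()
    for _ in range(30): u=d/(1+im['k1']*(u@u))
    return -im['R'].T@im['t'], im['R'].T@np.r_[u,1]
def at(im,p,z):
    o,r=ray(im,p); return o+r*(z-o[2])/r[2]
def proj(im,X):
    c=im['R']@np.asarray(X)+im['t'];u=c[:2]/c[2];u=u*(1+im['k1']*(u@u));K=im['intrinsics']
    return np.array([K[0,0]*u[0]+K[0,2],K[1,1]*u[1]+K[1,2]])
def tool(): 
    o=arm.get_obs(); return np.array(o['eef_pos']),Ro.from_rotvec(o['tool_rot']).as_matrix(),o
def to(x,y,z,yaw=None):
    """shift in tool axes to reach world xyz; yaw = wanted world direction angle of tool y (mod pi); prints turn rotvec too"""
    p,R,o=tool(); s=R.T@(np.array([x,y,z])-p)
    cy=np.arctan2(R[1,1],R[0,1])
    if yaw is None: yaw=cy
    d=(yaw-cy+np.pi/2)%np.pi-np.pi/2
    outs=[]
    for dd in (d,d-np.sign(d)*np.pi):
        a=cy+dd; Rt=np.array([[np.sin(a)*1,np.cos(a),0],[-np.cos(a),np.sin(a),0],[0,0,-1.]])
        outs.append(Ro.from_matrix(R.T@Rt).as_rotvec())
    print('shift',s.round(4),'turn',outs[0].round(3),'alt',outs[1].round(3),'q7',round(o['qpos'][6],2),'yaw',round(cy,3),'t',round(o['time_s'],2))
E
python3 - <<'E'
from h import *
ims={c:arm.get_image(c) for c in('side','top')}
for c in ims: cv2.imwrite(f'pics/{c}0.png',ims[c]['image'])
for l in L:
  for c in('top','side'):
    print(l,c,[(round(d['p'],2),np.round(d['point']).tolist(),at(ims[c],d['point'],H[l])[:2].round(3).tolist()) for d in arm.landmark_of(l,c)[:4]])
p,R,o=tool();print(p,R.round(2),o['time_s'])
E
```

```text
pics
flask_mid top [(0.91, [346.0, 235.0], [0.389, -0.257])]
flask_mid side [(0.87, [297.0, 152.0], [0.387, -0.264])]
bottle_mid top [(0.96, [208.0, 126.0], [0.675, 0.158])]
bottle_mid side [(0.94, [124.0, 225.0], [0.668, 0.16]), (0.6, [220.0, 326.0], [0.39, 0.306])]
tube_mid top [(0.68, [355.0, 185.0], [0.526, -0.269])]
tube_mid side [(0.81, [193.0, 146.0], [0.649, -0.141])]
dish_large_mid top [(0.73, [294.0, 219.0], [0.426, -0.108]), (0.34, [254.0, 173.0], [0.555, 0.016])]
dish_large_mid side [(0.63, [270.0, 182.0], [0.425, -0.116])]
dish_small_mid top [(0.73, [262.0, 240.0], [0.362, -0.02]), (0.68, [252.0, 216.0], [0.426, 0.012])]
dish_small_mid side [(0.46, [287.0, 217.0], [0.353, -0.011])]
warmer top [(0.85, [144.0, 290.0], [0.199, 0.299]), (0.58, [255.0, 172.0], [0.56, 0.013])]
warmer side [(0.81, [322.0, 362.0], [0.217, 0.29]), (0.67, [198.0, 206.0], [0.568, 0.016]), (0.21, [191.0, 145.0], [0.698, -0.215])]
rack top [(0.61, [353.0, 187.0], [0.535, -0.279])]
rack side [(0.58, [246.0, 138.0], [0.555, -0.305])]
beaker top [(0.83, [154.0, 158.0], [0.582, 0.319]), (0.15, [208.0, 126.0], [0.696, 0.165])]
beaker side [(0.72, [121.0, 313.0], [0.586, 0.317]), (0.36, [199.0, 208.0], [0.564, 0.021])]
counter top [(0.76, [157.0, 216.0], [0.407, 0.286])]
counter side [(0.93, [220.0, 324.0], [0.404, 0.281])]
dropper top [(0.48, [214.0, 211.0], [0.434, 0.123])]
dropper side [(0.77, [234.0, 251.0], [0.437, 0.119])]
[ 0.15935311 -0.60436239  0.23132583] [[ 0.97  0.25  0.  ]
 [ 0.25 -0.97 -0.  ]
 [-0.    0.   -1.  ]] 1.1
```

View pics/top0.png

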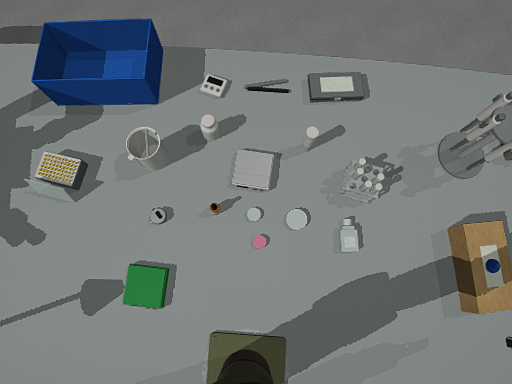

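View pics/side0.png

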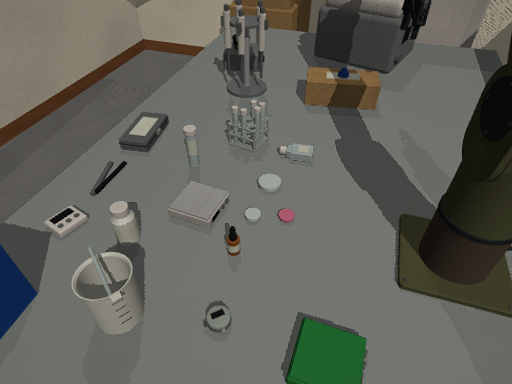

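Top view: white plate at (253,170); green look-alike at (146,286). The loose tube is at (312,135) and could be taken for the rack tubes at (367,180). The bottle is at (209,127), flask at (348,236) with its cap towards +x, and large dish at (296,219). The small clear dish is at (254,214), with the pink look-alike at (260,241). Rack is on −y, beaker (144,145) on +y. The white plate, loose tube and clear dish fit the description. Next I'll measure yaws and take one close crop.

```bash
python3 - <<'E'
from h import *
t=arm.get_image('top');s=arm.get_image('side')
def rects(im,c,l,z,near):
  for d in arm.masks_of(l,c):
    ys,xs=np.nonzero(d['mask']);
    if len(xs)<20: continue
    P=np.array([at(im,(x,y),z)[:2] for x,y in zip(xs,ys)],np.float32)
    if np.linalg.norm(P.mean(0)-near)>.1: continue
    r=cv2.minAreaRect(P*1000); e=np.linalg.eigh(np.cov(P.T))[1][:,1]
    print(l,c,round(d['p'],2),np.round(r[0],1),np.round(r[1],1),round(r[2],1),'pca',np.degrees(np.arctan2(e[1],e[0])).round(1),'mean',P.mean(0).round(3))
for c,im in(('top',t),('side',s)):
  rects(im,c,'warmer',.03,[.56,.015]);rects(im,c,'flask_mid',.018,[.39,-.26])
  rects(im,c,'dish_small_mid',.006,[.426,.012]);rects(im,c,'dish_large_mid',.0075,[.425,-.11])
  rects(im,c,'tube_mid',.058,[.65,-.14]);rects(im,c,'rack',.1,[.55,-.29])
to(.389,-.26,.1)
cv2.imwrite('pics/crop1.png',cv2.resize(t['image'][105:255,190:390],None,fx=4,fy=4,interpolation=cv2.INTER_CUBIC))
# side px of warmer mid & dish
print(proj(t,[.426,.012,.006]),[ (round(d['p'],2),d['point']) for d in arm.landmark_of('tube_mid','top')])
E
```

```text
warmer top 0.9 [558.1  19.3] [109.6 114.8] 85.5 pca -168.9 mean [0.558 0.019]
flask_mid top 0.73 [ 387.5 -262.5] [94.1 54. ] 1.1 pca -175.2 mean [ 0.381 -0.261]
dish_small_mid top 0.63 [357.1 -12.3] [33.8 33.9] 3.9 pca 148.4 mean [ 0.356 -0.013]
dish_small_mid top 0.62 [433.    9.8] [34.9 34.4] 3.9 pca 104.9 mean [0.433 0.01 ]
dish_large_mid top 0.66 [ 425.3 -113.8] [58.3 59.8] 48.6 pca 92.2 mean [ 0.426 -0.113]
tube_mid top 0.63 [ 653.5 -135.1] [33.5 81.6] 66.7 pca 159.9 mean [ 0.655 -0.137]
rack top 0.68 [ 529.5 -278.1] [103.7 115.8] 77.2 pca 151.4 mean [ 0.526 -0.275]
flask_mid side 0.75 [ 388.6 -259.5] [93.4 86.5] 4.5 pca -175.8 mean [ 0.384 -0.257]
dish_small_mid side 0.63 [430.9   8. ] [35.7 46. ] 18.1 pca 116.6 mean [0.432 0.007]
dish_large_mid side 0.56 [ 426.  -116.2] [57.9 68.1] 17.5 pca 99.8 mean [ 0.427 -0.117]
tube_mid side 0.85 [ 655.8 -147.7] [ 32.1 193.7] 27.3 pca 118.9 mean [ 0.654 -0.148]
rack side 0.87 [ 522.4 -228.2] [110.7 262.8] 16.3 pca 105.9 mean [ 0.515 -0.216]Traceback (most recent call last):
  File "<stdin>", line 15, in <module>
  File "h.py", line 26, in to
    outs.append(Ro.from_matrix(R.T@Rt).as_rotvec())
                ~~~~~~~~~~~~~~^^^^^^^^
  File "scipy/spatial/transform/_rotation.pyx", line 1143, in scipy.spatial.transform._rotation.Rotation.from_matrix
ValueError: Non-positive determinant (left-handed or null coordinate frame) in rotation matrix 0: [[-1.00000000e+00 -1.86775245e-09 -2.34516491e-05]
 [-2.94491539e-17  9.99999997e-01 -7.96426907e-05]
 [-2.34516492e-05  7.96426907e-05  9.99999997e-01]].
```

```bash
sed -i 's/\[\[np.sin(a)\*1,np.cos(a),0\],\[-np.cos(a),np.sin(a),0\]/[[-np.sin(a),np.cos(a),0],[np.cos(a),np.sin(a),0]/' h.py; python3 - <<'E'
from h import *
t=arm.get_image('top')
to(.387,-.26,.14,-1.57)
cv2.imwrite('pics/crop1.png',cv2.resize(t['image'][105:255,190:390],None,fx=4,fy=4,interpolation=cv2.INTER_CUBIC))
E
```

```text
shift [ 0.3079 -0.275   0.0913] turn [ 0.    -0.     0.257] alt [ 0.     0.    -2.885] q7 -0.22 yaw -1.313 t 1.85
```

View pics/crop1.png

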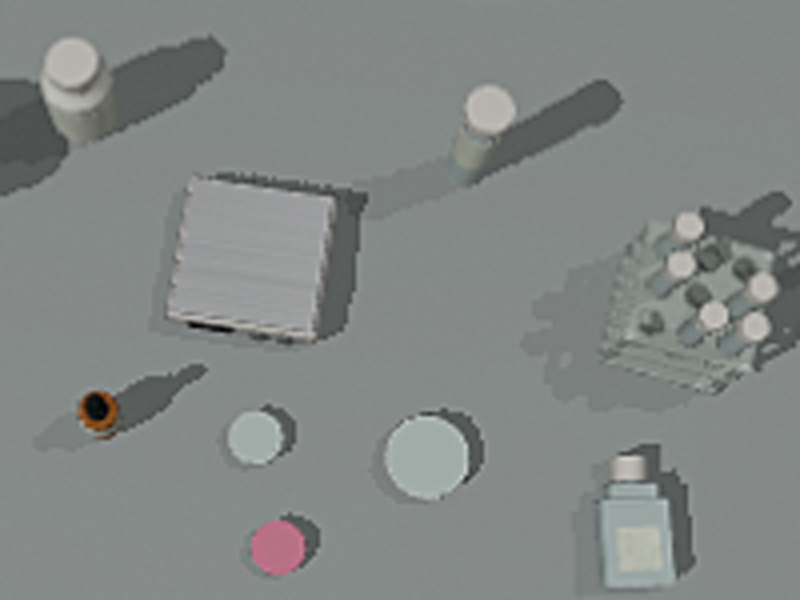

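The crop shows the white plate (255,260), clear small dish (255,437), pink dish (278,547), loose tube (488,110) and flask (640,520, cap up). The choice stands. Going above the flask.

```bash
python3 -m pendant '[[-1,0.308,-0.275,0.09,0,0,0.257],[-1,0.308,-0.275,0.09,0,0,0.257],[-1,0.308,-0.275,0.09,0,0,0.257],[-1,0.308,-0.275,0.09,0,0,0.257],[-1,0.308,-0.275,0.09,0,0,0.257],[-1,0.308,-0.275,0.09,0,0,0.257],[-1,0.308,-0.275,0.09,0,0,0.257],[-1,0.308,-0.275,0.09,0,0,0.257],[-1,0.308,-0.275,0.09,0,0,0.257],[-1,0.308,-0.275,0.09,0,0,0.257],[-1,0.308,-0.275,0.09,0,0,0.257],[-1,0.308,-0.275,0.09,0,0,0.257],[-1,0.308,-0.275,0.09,0,0,0.257],[-1,0.308,-0.275,0.09,0,0,0.257]]' 30
python3 - <<'E'
from h import *
im=arm.get_image('wrist');cv2.imwrite('pics/w1.png',im['image'])
for l in ['flask_mid']:
  print([(round(d['p'],2),np.round(d['point']),at(im,d['point'],.013).round(4)) for d in arm.landmark_of(l,'wrist')])
  for d in arm.masks_of(l,'wrist')[:1]:
    ys,xs=np.nonzero(d['mask']);P=np.array([at(im,(x,y),.024)[:2] for x,y in zip(xs,ys)],np.float32)
    print(cv2.minAreaRect(P*1000),d['rect'])
to(.387,-.26,.0)
E
```

```text
time_s: 3.02
eef_pos: [0.3863, -0.2616, 0.1416]
tool_rot: [3.14, -0.003, -0.0]
contact_force: [0.2, 0.9, -0.5]
finger_gap: 1.0
finger_force: 0.0
[(0.61, array([255., 182.]), array([ 0.3895, -0.264 ,  0.013 ]))]
((389.8679504394531, -261.7723693847656), (93.2581558227539, 50.530845642089844), 5.526916027069092) [221.3, 121.8, 287.6, 240.0]
shift [ 0.0008 -0.0018  0.1416] turn [ 0.001 -0.     0.   ] alt [ 0.001 -0.     0.   ] q7 -1.11 yaw -1.574 t 3.17
```

View pics/w1.png

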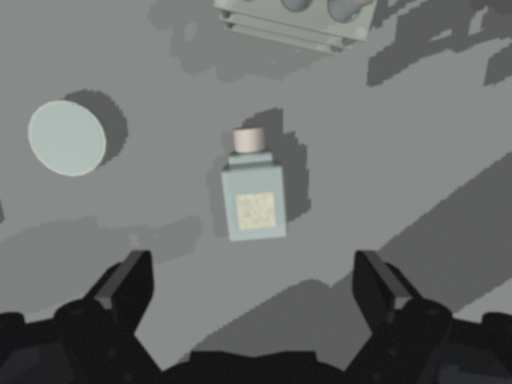

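Wrist view: the flask at (255,182), cap up, yaw about +5.5°, alone between the fingers. Nothing lies near the finger paths, so I'll descend and grip.

```bash
python3 -m pendant '[[-1,0.001,0,0.04,0,0,-0.09],[-1,0.001,0,0.08,0,0,-0.09],[-1,0.001,0,0.115,0,0,-0.09],[-1,0.001,0,0.139,0,0,-0.09],[-1,0.001,0,0.139,0,0,-0.09],[1,0.001,0,0.139,0,0,-0.09],[1,0.001,0,0.139,0,0,-0.09],[1,0.001,0,0.139,0,0,-0.09],[1,0.001,0,0.139,0,0,-0.09],[1,0.001,0,0.139,0,0,-0.09],[1,0.001,0,0.139,0,0,-0.09],[1,0.001,0,0.139,0,0,-0.09],[1,0.001,0,0.139,0,0,-0.09],[1,0.001,0,0.12,0,0,-0.09],[1,0.001,0,0.09,0,0,-0.09],[1,0.001,0,0.05,0,0,-0.09],[1,0.001,0,0.01,0,0,-0.09],[1,0.001,0,0.01,0,0,-0.09]]' 30
python3 - <<'E'
from h import *
to(.562,.016,.1416,-1.571-.07)
E
```

```text
time_s: 4.67
eef_pos: [0.3907, -0.2609, 0.1367]
tool_rot: [3.135, 0.141, 0.013]
contact_force: [0.6, 0.0, -0.2]
finger_gap: 0.579
finger_force: 32.0
shift [ 0.1955 -0.2604 -0.0042] turn [ 0.003 -0.009  0.16 ] alt [ 0.013  0.005 -2.982] q7 -1.58 yaw -1.481 t 4.67
```

```bash
python3 -m pendant '[[1,0.03,-0.03,-0.02,0,0,0.16],[1,0.05,-0.06,-0.02,0,0,0.16],[1,0.07,-0.09,-0.02,0,0,0.16],[1,0.09,-0.12,-0.02,0,0,0.16],[1,0.11,-0.15,-0.02,0,0,0.16],[1,0.13,-0.18,-0.02,0,0,0.16],[1,0.15,-0.205,-0.02,0,0,0.16],[1,0.17,-0.23,-0.02,0,0,0.16],[1,0.185,-0.245,-0.02,0,0,0.16],[1,0.196,-0.26,-0.02,0,0,0.16],[1,0.196,-0.26,-0.02,0,0,0.16],[1,0.196,-0.26,-0.02,0,0,0.16]]'
python3 - <<'E'
from h import *
im=arm.get_image('wrist');cv2.imwrite('pics/w2.png',im['image'])
print([(round(d['p'],2),np.round(d['point']),at(im,d['point'],0).round(4)) for d in arm.landmark_of('warmer','wrist')])
for d in arm.masks_of('warmer','wrist')[:1]:
    ys,xs=np.nonzero(d['mask']);P=np.array([at(im,(x,y),.03)[:2] for x,y in zip(xs,ys)],np.float32)
    print(cv2.minAreaRect(P*1000),d['rect'])
to(.562,.016,.035,-1.571-.07)
E
```

```text
time_s: 5.67
eef_pos: [0.5591, 0.0178, 0.1506]
tool_rot: [-3.139, 0.106, 0.003]
contact_force: [-0.5, -0.6, -1.1]
finger_gap: 0.575
finger_force: 31.9
[]
((566.1731567382812, 17.935440063476562), (108.21527099609375, 105.66098022460938), 85.27214050292969) [184.6, 111.7, 325.2, 241.6]
shift [ 0.0037 -0.0014  0.1158] turn [ 0.001  0.002 -0.001] alt [ 3.000e-03 -2.000e-03  3.141e+00] q7 -2.11 yaw -1.642 t 5.82
```

View pics/w2.png

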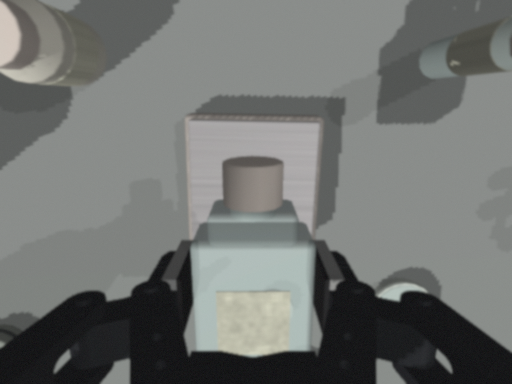

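The flask is held level and aligned, cap at (253,185), over the plate (185–325, 112–240). Lower it and release.

```bash
python3 -m pendant '[[1,0.004,0,0.035,0,0,0.01],[1,0.004,0,0.07,0,0,0.01],[1,0.004,0,0.1,0,0,0.01],[1,0.004,0,0.112,0,0,0.01],[1,0.004,0,0.117,0,0,0.01],[1,0.004,0,0.117,0,0,0.01],[1,0.004,0,0.117,0,0,0.01],[0.2,0.004,0,0.117,0,0,0.01],[-0.4,0.004,0,0.117,0,0,0.01],[-1,0.004,0,0.117,0,0,0.01],[-1,0.004,0,0.117,0,0,0.01],[-1,0.004,0,0.117,0,0,0.01],[-1,0.004,0,0.08,0,0,0.01],[-1,0.004,0,0.04,0,0,0.01],[-1,0.004,0,0.0,0,0,0.01],[-1,0.004,0,-0.03,0,0,0.01],[-1,0.004,0,-0.03,0,0,0.01]]'
python3 - <<'E'
from h import *
im=arm.get_image('top');s=arm.get_image('side')
for c,i in(('top',im),('side',s)):
  for l,z in(('flask_mid',.043),('tube_mid',.058)): print(l,c,[(round(d['p'],2),at(i,d['point'],z).round(4)) for d in arm.landmark_of(l,c)])
for d in arm.masks_of('flask_mid','top')[:1]:
    ys,xs=np.nonzero(d['mask']);P=np.array([at(im,(x,y),.05)[:2] for x,y in zip(xs,ys)],np.float32)
    print(cv2.minAreaRect(P*1000))
to(.652,-.143,.18,-1.571)
E
```

```text
time_s: 7.23
eef_pos: [0.5677, 0.0173, 0.1875]
tool_rot: [-3.137, 0.125, -0.018]
contact_force: [0.2, -0.4, -0.3]
finger_gap: 0.997
finger_force: 0.0
flask_mid top [(0.81, array([0.566 , 0.0238, 0.043 ]))]
tube_mid top [(0.51, array([0.6794, 0.1656, 0.058 ]))]
flask_mid side [(0.83, array([0.562 , 0.0158, 0.043 ])), (0.17, array([0.5651, 0.3336, 0.043 ]))]
tube_mid side []
((565.6806030273438, 24.322324752807617), (40.305049896240234, 96.89527893066406), 89.11233520507812)
shift [ 0.1016  0.1518 -0.0004] turn [ 0.001  0.003 -0.079] alt [ 5.000e-03 -1.000e-03  3.063e+00] q7 -2.09 yaw -1.65 t 7.58
```

```bash
python3 -m pendant '[[-1,0.02,0.035,-0.01,0,0,-0.08],[-1,0.04,0.07,-0.01,0,0,-0.08],[-1,0.06,0.1,-0.01,0,0,-0.08],[-1,0.08,0.13,-0.01,0,0,-0.08],[-1,0.1,0.152,-0.01,0,0,-0.08],[-1,0.1,0.152,-0.01,0,0,-0.08],[-1,0.1,0.152,-0.01,0,0,-0.08]]'
python3 - <<'E'
from h import *
im=arm.get_image('wrist');cv2.imwrite('pics/w3.png',im['image'])
for l,z in(('tube_mid',.058),('flask_mid',.043)):
  print(l,[(round(d['p'],2),np.round(d['point']),at(im,d['point'],z).round(4)) for d in arm.landmark_of(l,'wrist')])
to(.652,-.143,.06,-1.571)
E
```

```text
time_s: 8.17
eef_pos: [0.6511, -0.1451, 0.1894]
tool_rot: [3.141, -0.005, -0.003]
contact_force: [-0.0, 0.6, -0.3]
finger_gap: 0.998
finger_force: 0.0
tube_mid [(0.76, array([241., 187.]), array([ 0.6488, -0.1352,  0.058 ]))]
flask_mid [(0.58, array([ 86., 267.]), array([0.5665, 0.013 , 0.043 ]))]
shift [0.0017 0.0023 0.1306] turn [-0.001  0.002  0.003] alt [-3.000e-03 -2.000e-03 -3.138e+00] q7 -1.72 yaw -1.568 t 8.32
```

View pics/w3.png

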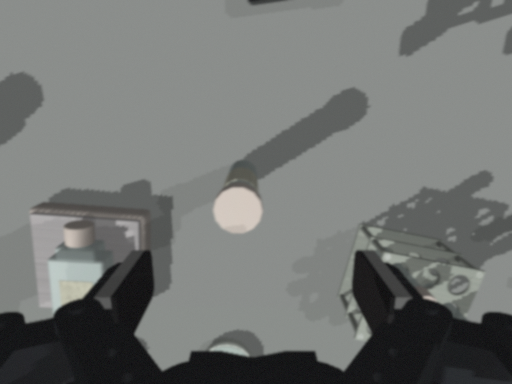

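The tube's cap is at (238,211), the flask stands well on the plate (80,265), and the rack (415,290) is clear to the right. Using the cap centre at 116 mm for position:

```bash
python3 - <<'E'
from h import *
im=arm.get_image('wrist');print(at(im,(238,211),.116),at(im,(34,206),.03),at(im,(149,211),.03),arm.masks_of('warmer','wrist')[0]['rect'])
to(.65,-.137,.05)
E
```

```text
[ 0.64644279 -0.13083781  0.116     ] [0.62113184 0.06451588 0.03      ] [ 0.61647374 -0.04216081  0.03      ] [35.5, 201.5, 154.2, 307.2]
shift [-0.0007 -0.0039  0.1411] turn [-0.001  0.001  0.   ] alt [-0.001  0.001  0.   ] q7 -1.72 yaw -1.567 t 8.42
```

```bash
python3 -m pendant '[[-1,-0.002,-0.007,0.03,0,0,0],[-1,-0.002,-0.007,0.065,0,0,0],[-1,-0.002,-0.007,0.1,0,0,0],[-1,-0.002,-0.007,0.13,0,0,0],[-1,-0.002,-0.007,0.133,0,0,0],[-1,-0.002,-0.007,0.133,0,0,0],[0.3,-0.002,-0.007,0.133,0,0,0],[1,-0.002,-0.007,0.133,0,0,0],[1,-0.002,-0.007,0.133,0,0,0],[1,-0.002,-0.007,0.133,0,0,0],[1,-0.002,-0.007,0.133,0,0,0],[1,-0.002,-0.007,0.133,0,0,0],[1,-0.002,-0.007,0.133,0,0,0],[1,-0.002,-0.007,0.133,0,0,0],[1,-0.002,-0.007,0.133,0,0,0]]' 30
python3 - <<'E'
from h import *
to(.659,.008,.07)
E
```

```text
time_s: 9.67
eef_pos: [0.6509, -0.136, 0.0599]
tool_rot: [3.141, 0.001, 0.005]
contact_force: [-0.0, 0.1, 6.3]
finger_gap: 0.346
finger_force: 21.8
shift [ 0.0083 -0.144  -0.0101] turn [ 0.    -0.003  0.   ] alt [ 0.    -0.003  0.   ] q7 -1.81 yaw -1.57 t 9.67
```

```bash
python3 -m pendant '[[1,0,0,-0.01,0,0,0],[1,0,0,-0.03,0,0,0],[1,0.003,-0.02,-0.04,0,0,0],[1,0.005,-0.045,-0.04,0,0,0],[1,0.007,-0.07,-0.04,0,0,0],[1,0.008,-0.095,-0.04,0,0,0],[1,0.008,-0.12,-0.04,0,0,0],[1,0.008,-0.136,-0.04,0,0,0],[1,0.008,-0.144,-0.04,0,0,0],[1,0.008,-0.144,-0.04,0,0,0],[1,0.008,-0.144,-0.04,0,0,0]]'
python3 - <<'E'
from h import *
im=arm.get_image('side');cv2.imwrite('pics/s2.png',im['image'][60:300,60:380])
to(.659,.008,.0605)
E
```

```text
time_s: 10.58
eef_pos: [0.6571, 0.007, 0.0984]
tool_rot: [3.14, 0.001, -0.0]
contact_force: [0.1, -0.1, -0.1]
finger_gap: 0.347
finger_force: 22.6
shift [ 0.0018 -0.0024  0.0378] turn [ 0.002  0.    -0.   ] alt [ 0.002  0.    -0.   ] q7 -1.99 yaw -1.572 t 10.63
```

View pics/s2.png

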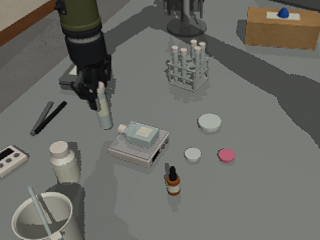

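The tube hangs upright at (103,108), behind the plate (140,143) with the flask on it. Lower and release.

```bash
python3 -m pendant '[[1,0.001,-0.001,0.015,0,0,0],[1,0.001,-0.001,0.03,0,0,0],[1,0.001,-0.001,0.036,0,0,0],[1,0.001,-0.001,0.038,0,0,0],[1,0.001,-0.001,0.038,0,0,0],[1,0.001,-0.001,0.038,0,0,0],[0.4,0.001,-0.001,0.038,0,0,0],[0,0.001,-0.001,0.038,0,0,0],[-0.5,0.001,-0.001,0.038,0,0,0],[-1,0.001,-0.001,0.038,0,0,0],[-1,0.001,-0.001,0.038,0,0,0],[-1,0.001,-0.001,0.038,0,0,0],[-1,0.001,-0.001,0.01,0,0,0],[-1,0.001,-0.001,-0.03,0,0,0],[-1,0.001,-0.001,-0.07,0,0,0],[-1,0.001,-0.001,-0.1,0,0,0],[-1,0.001,-0.001,-0.1,0,0,0]]'
python3 - <<'E'
from h import *
im=arm.get_image('wrist')
for l in('tube_mid','flask_mid','bottle_mid'):
  z=dict(H,flask_mid=.043)[l]
  print(l,[(round(d['p'],2),np.round(d['point']),at(im,d['point'],z).round(4)) for d in arm.landmark_of(l,'wrist')])
t=arm.get_image('top');s=arm.get_image('side')
for c,i in(('top',t),('side',s)):
  for l in('tube_mid','bottle_mid'): print(l,c,[(round(d['p'],2),np.round(d['point']),at(i,d['point'],H[l]).round(4)) for d in arm.landmark_of(l,c)])
to(.67,.16,.19,-1.571)
E
```

```text
time_s: 12.05
eef_pos: [0.6626, 0.0102, 0.2058]
tool_rot: [-3.14, -0.001, -0.021]
contact_force: [0.7, 0.3, 0.6]
finger_gap: 1.002
finger_force: 0.0
tube_mid [(0.81, array([254., 191.]), array([0.6545, 0.0092, 0.058 ]))]
flask_mid [(0.68, array([248., 270.]), array([0.5688, 0.0145, 0.043 ])), (0.25, array([162., 351.]), array([0.4728, 0.1078, 0.043 ]))]
bottle_mid [(0.63, array([ 98., 168.]), array([0.6736, 0.151 , 0.0475]))]
tube_mid top [(0.53, array([260., 135.]), array([0.6528, 0.0045, 0.058 ]))]
bottle_mid top [(0.54, array([209., 126.]), array([0.6773, 0.1547, 0.0475])), (0.41, array([251., 166.]), array([0.5639, 0.0248, 0.0475]))]
tube_mid side [(0.82, array([167., 179.]), array([0.6474, 0.0048, 0.058 ]))]
bottle_mid side [(0.81, array([124., 222.]), array([0.6725, 0.1515, 0.0475]))]
shift [ 0.0124 -0.1509  0.0073] turn [0.    0.002 0.001] alt [-3.00e-03  0.00e+00 -3.14e+00] q7 -1.94 yaw -1.57 t 12.55
```

```bash
python3 -m pendant '[[-1,0.003,-0.03,0,0,0,0],[-1,0.006,-0.06,0,0,0,0],[-1,0.009,-0.09,0,0,0,0],[-1,0.012,-0.12,0,0,0,0],[-1,0.014,-0.144,0,0,0,0],[-1,0.014,-0.144,0,0,0,0],[-1,0.014,-0.144,0,0,0,0],[-1,0.014,-0.144,0,0,0,0]]'
python3 - <<'E'
from h import *
im=arm.get_image('wrist');cv2.imwrite('pics/w4.png',im['image'])
l='bottle_mid'
print(l,[(round(d['p'],2),np.round(d['point']),at(im,d['point'],H[l]).round(4)) for d in arm.landmark_of(l,'wrist')])
to(.673,.153,.037)
E
```

```text
time_s: 13.22
eef_pos: [0.6721, 0.1518, 0.1978]
tool_rot: [3.14, 0.0, -0.001]
contact_force: [-0.1, -1.1, -0.4]
finger_gap: 1.005
finger_force: 0.0
bottle_mid [(0.56, array([250., 178.]), array([0.6731, 0.1533, 0.0475]))]
shift [ 0.0007 -0.0026  0.161 ] turn [ 0.002  0.    -0.   ] alt [ 0.002  0.    -0.   ] q7 -2.12 yaw -1.573 t 13.32
```

View pics/w4.png

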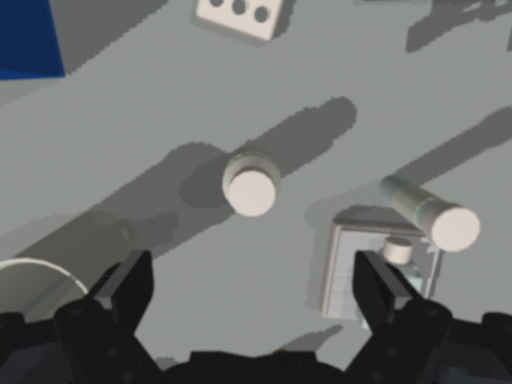

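The bottle cap (251,192) is centred and upright, the fingers have free space either side, tube (455,228) and flask look fine. Descend and grip.

```bash
python3 -m pendant '[[-1,0.001,-0.002,0.04,0,0,0],[-1,0.001,-0.002,0.08,0,0,0],[-1,0.001,-0.002,0.12,0,0,0],[-1,0.001,-0.002,0.15,0,0,0],[-1,0.001,-0.002,0.159,0,0,0],[-1,0.001,-0.002,0.159,0,0,0],[0,0.001,-0.002,0.159,0,0,0],[1,0.001,-0.002,0.159,0,0,0],[1,0.001,-0.002,0.159,0,0,0],[1,0.001,-0.002,0.159,0,0,0],[1,0.001,-0.002,0.159,0,0,0],[1,0.001,-0.002,0.159,0,0,0],[1,0.001,-0.002,0.159,0,0,0]]' 35
python3 - <<'E'
from h import *
to(.552,-.136,.18)
E
```

```text
time_s: 14.4
eef_pos: [0.6751, 0.1552, 0.0422]
tool_rot: [-3.141, -0.0, -0.007]
contact_force: [-0.2, -1.5, 7.7]
finger_gap: 0.574
finger_force: 36.5
shift [-0.1226  0.2911 -0.1385] turn [-0.001 -0.005 -0.   ] alt [-0.001 -0.005 -0.   ] q7 -2.18 yaw -1.571 t 14.4
```

```bash
python3 -m pendant '[[1,0,0,-0.02,0,0,0],[1,0,0,-0.055,0,0,0],[1,0,0,-0.09,0,0,0],[1,0,0,-0.125,0,0,0],[1,0,0,-0.145,0,0,0],[1,-0.01,0.025,-0.145,0,0,0],[1,-0.022,0.055,-0.145,0,0,0],[1,-0.034,0.085,-0.145,0,0,0],[1,-0.048,0.115,-0.145,0,0,0],[1,-0.06,0.145,-0.145,0,0,0],[1,-0.073,0.175,-0.145,0,0,0],[1,-0.085,0.205,-0.145,0,0,0],[1,-0.097,0.235,-0.145,0,0,0],[1,-0.11,0.26,-0.145,0,0,0],[1,-0.118,0.28,-0.145,0,0,0],[1,-0.122,0.29,-0.145,0,0,0],[1,-0.122,0.29,-0.145,0,0,0],[1,-0.122,0.29,-0.145,0,0,0]]'
python3 - <<'E'
from h import *
im=arm.get_image('wrist')
print([(round(d['p'],2),np.round(d['point']),at(im,d['point'],.0).round(4)) for d in arm.landmark_of('rack','wrist')])
for c in('top','side'):
  i=arm.get_image(c);print([(round(d['p'],2),at(i,d['point'],.0).round(4)) for d in arm.landmark_of('rack',c)])
to(.552,-.136,.042)
E
```

```text
time_s: 15.9
eef_pos: [0.5521, -0.1342, 0.1849]
tool_rot: [-3.141, -0.001, -0.003]
contact_force: [0.1, 0.9, -0.5]
finger_gap: 0.575
finger_force: 36.8
[(0.96, array([412., 179.]), array([ 0.5447, -0.2933,  0.    ]))]
[(0.78, array([ 0.5402, -0.289 ,  0.    ])), (0.73, array([ 0.6199, -0.1576,  0.    ]))]
[(0.85, array([ 0.5405, -0.3055,  0.    ]))]
shift [0.     0.0027 0.1423] turn [-0.001 -0.    -0.   ] alt [-0.001 -0.    -0.   ] q7 -1.78 yaw -1.568 t 16.2
```

```bash
python3 -m pendant '[[1,0,0.003,0.035,0,0,0],[1,0,0.003,0.07,0,0,0],[1,0,0.003,0.1,0,0,0],[1,0,0.003,0.125,0,0,0],[1,0,0.003,0.137,0,0,0],[1,0,0.003,0.142,0,0,0],[1,0,0.003,0.142,0,0,0],[1,0,0.003,0.142,0,0,0],[0.2,0,0.003,0.142,0,0,0],[-0.4,0,0.003,0.142,0,0,0],[-1,0,0.003,0.142,0,0,0],[-1,0,0.003,0.142,0,0,0],[-1,0,0.003,0.142,0,0,0],[-1,0,0.003,0.11,0,0,0],[-1,0,0.003,0.07,0,0,0],[-1,0,0.003,0.03,0,0,0],[-1,0,0.003,0,0,0,0],[-1,0,0.003,0,0,0,0]]'
python3 - <<'E'
from h import *
im=arm.get_image('wrist')
for l in('bottle_mid','dish_large_mid'):
  print(l,[(round(d['p'],2),np.round(d['point']),at(im,d['point'],H[l]).round(4)) for d in arm.landmark_of(l,'wrist')])
to(.426,-.114,.1,-1.571)
E
```

```text
time_s: 17.7
eef_pos: [0.5554, -0.1382, 0.1906]
tool_rot: [3.14, 0.0, 0.019]
contact_force: [0.7, 0.4, -0.1]
finger_gap: 0.997
finger_force: 0.0
bottle_mid [(0.94, array([254., 191.]), array([ 0.5488, -0.1398,  0.0475]))]
dish_large_mid [(0.66, array([231., 292.]), array([ 0.424 , -0.1155,  0.0075]))]
shift [-0.1249 -0.0243  0.0842] turn [0.    0.    0.001] alt [-1.000e-03  1.000e-03 -3.141e+00] q7 -1.78 yaw -1.57 t 17.85
```

```bash
python3 -m pendant '[[-1,-0.03,-0.006,0,0,0,0],[-1,-0.06,-0.012,0,0,0,0],[-1,-0.09,-0.018,0.02,0,0,0],[-1,-0.115,-0.024,0.06,0,0,0],[-1,-0.125,-0.024,0.085,0,0,0],[-1,-0.125,-0.024,0.085,0,0,0],[-1,-0.125,-0.024,0.085,0,0,0],[-1,-0.125,-0.024,0.085,0,0,0]]'
python3 - <<'E'
from h import *
im=arm.get_image('wrist');cv2.imwrite('pics/w5.png',im['image'])
l='dish_large_mid'
print(l,[(round(d['p'],2),np.round(d['point']),at(im,d['point'],H[l]).round(4)) for d in arm.landmark_of(l,'wrist')])
for d in arm.masks_of(l,'wrist')[:1]:
    ys,xs=np.nonzero(d['mask']);P=np.array([at(im,(x,y),.013)[:2] for x,y in zip(xs,ys)],np.float32); print(cv2.minEnclosingCircle(P*1000),d['rect'])
to(.425,-.115,.0)
E
```

```text
time_s: 18.52
eef_pos: [0.4278, -0.114, 0.0994]
tool_rot: [-3.142, -0.002, -0.002]
contact_force: [0.4, 0.2, -0.9]
finger_gap: 1.0
finger_force: 0.0
dish_large_mid [(0.68, array([253., 201.]), array([ 0.4257, -0.1144,  0.0075]))]
((425.7059020996094, -114.84867858886719), 30.370891571044922) [212.6, 163.1, 296.9, 245.5]
shift [-0.0038  0.0006  0.1002] turn [ 0.    -0.004  0.   ] alt [ 0.    -0.004  0.   ] q7 -2.0 yaw -1.57 t 18.67
```

View pics/w5.png

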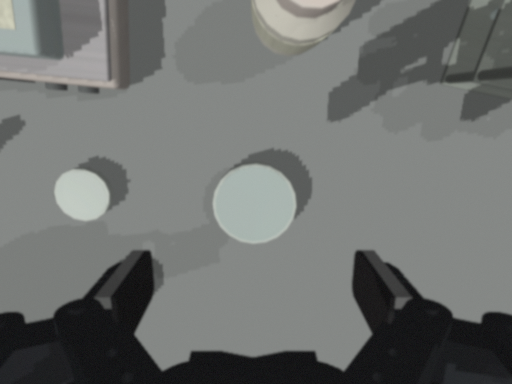

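The large dish at (254,203), with both fingers clear of it. Descend and grip gently.

```bash
python3 -m pendant '[[-1,-0.003,0.001,0.04,0,0,0],[-1,-0.003,0.001,0.075,0,0,0],[-1,-0.003,0.001,0.095,0,0,0],[-0.8,-0.003,0.001,0.099,0,0,0],[-0.6,-0.003,0.001,0.099,0,0,0],[-0.3,-0.003,0.001,0.099,0,0,0],[1,-0.003,0.001,0.099,0,0,0],[1,-0.003,0.001,0.099,0,0,0],[1,-0.003,0.001,0.099,0,0,0],[1,-0.003,0.001,0.099,0,0,0],[1,-0.003,0.001,0.099,0,0,0],[1,-0.003,0.001,0.099,0,0,0]]' 25
python3 - <<'E'
from h import *
to(.574,.169,.1)
E
```

```text
time_s: 19.67
eef_pos: [0.4311, -0.1175, 0.0068]
tool_rot: [-3.138, -0.001, 0.022]
contact_force: [-0.0, -0.3, -0.2]
finger_gap: 0.681
finger_force: 26.8
shift [ 0.1418 -0.2868 -0.094 ] turn [-0.004  0.014  0.   ] alt [-0.004  0.014  0.   ] q7 -2.65 yaw -1.57 t 19.67
```

The last joint is near its limit (−2.65) and the arm stopped 6 mm high, so the grip is shallow. I'll release, rise, turn back (the dish is round) and regrip.

```bash
python3 -m pendant '[[0.2,0,0,0,0,0,0],[-0.5,0,0,0,0,0,0],[-1,0,0,0,0,0,0],[-1,0,0,0,0,0,0],[-1,0,0,0,0,0,0],[-1,0,0,-0.03,0,0,0],[-1,0,0,-0.07,0,0,-0.1],[-1,0,0,-0.09,0,0,-0.2],[-1,0,0,-0.09,0,0,-0.3],[-1,0,0,-0.09,0,0,-0.4],[-1,0,0,-0.09,0,0,-0.5],[-1,0,0,-0.09,0,0,-0.6],[-1,0,0,-0.09,0,0,-0.7],[-1,0,0,-0.09,0,0,-0.8],[-1,0,0,-0.09,0,0,-0.9],[-1,0,0,-0.09,0,0,-1.0],[-1,0,0,-0.09,0,0,-1.0],[-1,0,0,-0.09,0,0,-1.0]]'
python3 - <<'E'
from h import *
im=arm.get_image('wrist')
l='dish_large_mid'
print(l,[(round(d['p'],2),np.round(d['point']),at(im,d['point'],H[l]).round(4)) for d in arm.landmark_of(l,'wrist')])
for d in arm.masks_of(l,'wrist')[:1]:
    ys,xs=np.nonzero(d['mask']);P=np.array([at(im,(x,y),.013)[:2] for x,y in zip(xs,ys)],np.float32); c=cv2.minEnclosingCircle(P*1000);print(c,d['rect'])
to(c[0][0]/1000,c[0][1]/1000,.0)
E
```

```text
time_s: 21.17
eef_pos: [0.432, -0.1179, 0.0963]
tool_rot: [-2.749, -1.498, 0.017]
contact_force: [0.3, 0.2, 0.1]
finger_gap: 0.998
finger_force: 0.0
dish_large_mid [(0.92, array([247., 203.]), array([ 0.4254, -0.1177,  0.0075]))]
((424.2167663574219, -117.57579040527344), 30.848054885864258) [201.4, 165.2, 289.5, 249.6]
shift [-0.0035 -0.0055  0.0965] turn [-0.014  0.005  0.   ] alt [-0.014  0.005  0.   ] q7 -1.52 yaw -0.571 t 21.32
```

```bash
python3 -m pendant '[[-1,-0.004,-0.005,0.02,-0.014,0.005,0],[-1,-0.004,-0.005,0.055,-0.014,0.005,0],[-1,-0.004,-0.005,0.085,-0.014,0.005,0],[-0.8,-0.004,-0.005,0.096,-0.014,0.005,0],[-0.6,-0.004,-0.005,0.096,-0.014,0.005,0],[-0.5,-0.004,-0.005,0.096,-0.014,0.005,0],[-0.3,-0.004,-0.005,0.096,-0.014,0.005,0],[1,-0.004,-0.005,0.096,-0.014,0.005,0],[1,-0.004,-0.005,0.096,-0.014,0.005,0],[1,-0.004,-0.005,0.096,-0.014,0.005,0],[1,-0.004,-0.005,0.096,-0.014,0.005,0],[1,-0.004,-0.005,0.096,-0.014,0.005,0]]' 25
python3 - <<'E'
from h import *
to(.574,.169,.1)
E
```

```text
time_s: 22.32
eef_pos: [0.4251, -0.1184, 0.0012]
tool_rot: [2.756, 1.507, 0.002]
contact_force: [0.1, -1.0, 6.7]
finger_gap: 0.689
finger_force: 27.5
shift [ 0.3224 -0.0296 -0.0985] turn [ 0.001 -0.001  0.   ] alt [ 0.001 -0.001  0.   ] q7 -1.97 yaw -0.57 t 22.32
```

```bash
python3 -m pendant '[[1,0,0,-0.02,0,0,0],[1,0,0,-0.055,0,0,0],[1,0,0,-0.09,0,0,0],[1,0.02,-0.002,-0.11,0,0,0],[1,0.05,-0.005,-0.11,0,0,0],[1,0.08,-0.008,-0.11,0,0,0],[1,0.11,-0.011,-0.11,0,0,0],[1,0.14,-0.014,-0.11,0,0,0],[1,0.17,-0.017,-0.11,0,0,0],[1,0.2,-0.019,-0.11,0,0,0],[1,0.23,-0.022,-0.11,0,0,0],[1,0.26,-0.025,-0.11,0,0,0],[1,0.285,-0.027,-0.11,0,0,0],[1,0.305,-0.029,-0.11,0,0,0],[1,0.318,-0.03,-0.11,0,0,0],[1,0.322,-0.03,-0.11,0,0,0],[1,0.322,-0.03,-0.11,0,0,0],[1,0.322,-0.03,-0.11,0,0,0]]'
python3 - <<'E'
from h import *
im=arm.get_image('wrist');cv2.imwrite('pics/w6.png',im['image'])
print([(round(d['p'],2),np.round(d['point']),at(im,d['point'],0).round(4)) for d in arm.landmark_of('beaker','wrist')])
to(.574,.169,.0015)
E
```

```text
time_s: 23.82
eef_pos: [0.5723, 0.1679, 0.1104]
tool_rot: [2.756, 1.507, -0.002]
contact_force: [-0.2, 0.2, -0.9]
finger_gap: 0.686
finger_force: 27.4
[]
shift [0.0025 0.0004 0.109 ] turn [-0.     0.001  0.   ] alt [-0.     0.001  0.   ] q7 -1.68 yaw -0.571 t 23.92
```

View pics/w6.png

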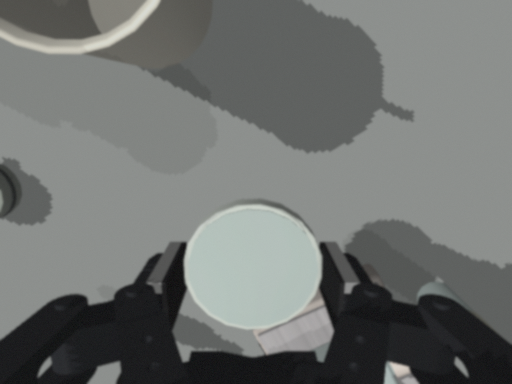

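The dish is held level at (253,265), with the beaker at upper left and free bench beneath. Lower and release.

```bash
python3 -m pendant '[[1,0.001,0,0.03,0,0,0],[1,0.001,0,0.06,0,0,0],[1,0.001,0,0.09,0,0,0],[1,0.001,0,0.103,0,0,0],[1,0.001,0,0.1085,0,0,0],[1,0.001,0,0.1085,0,0,0],[1,0.001,0,0.1085,0,0,0],[0.2,0.001,0,0.1085,0,0,0],[-0.4,0.001,0,0.1085,0,0,0],[-1,0.001,0,0.1085,0,0,0],[-1,0.001,0,0.1085,0,0,0],[-1,0.001,0,0.1085,0,0,0],[-1,0.001,0,0.07,0,0,0],[-1,0.001,0,0.03,0,0,0],[-1,0.001,0,0,0,0,0],[-1,0.001,0,0,0,0,0],[-1,0.001,0,0,0,0,0]]'
python3 - <<'E'
from h import *
im=arm.get_image('wrist')
l='dish_large_mid'
print(l,[(round(d['p'],2),np.round(d['point']),at(im,d['point'],H[l]).round(4)) for d in arm.landmark_of(l,'wrist')])
for d in arm.masks_of(l,'wrist')[:1]:
    ys,xs=np.nonzero(d['mask']);P=np.array([at(im,(x,y),.013)[:2] for x,y in zip(xs,ys)],np.float32); print(cv2.minEnclosingCircle(P*1000),d['rect'])
to(.431,.010,.1)
E
```

```text
time_s: 25.33
eef_pos: [0.5746, 0.1706, 0.1127]
tool_rot: [-2.756, -1.507, -0.007]
contact_force: [0.5, 0.3, 0.1]
finger_gap: 0.999
finger_force: 0.0
dish_large_mid [(0.73, array([252., 193.]), array([0.5747, 0.1714, 0.0075]))]
((574.1693725585938, 169.9401092529297), 30.87322998046875) [212.0, 155.0, 292.5, 238.7]
shift [-0.2103 -0.0335  0.0099] turn [-0.001  0.002  0.   ] alt [-0.001  0.002  0.   ] q7 -1.67 yaw -0.57 t 25.48
```

```bash
python3 -m pendant '[[-1,-0.03,-0.005,-0.01,0,0,0],[-1,-0.06,-0.01,-0.01,0,0,0],[-1,-0.09,-0.015,-0.01,0,0,0],[-1,-0.12,-0.02,-0.01,0,0,0],[-1,-0.15,-0.025,-0.01,0,0,0],[-1,-0.18,-0.03,0,0,0,0],[-1,-0.2,-0.033,0.01,0,0,0],[-1,-0.21,-0.033,0.01,0,0,0],[-1,-0.21,-0.033,0.01,0,0,0],[-1,-0.21,-0.033,0.01,0,0,0],[-1,-0.21,-0.033,0.01,0,0,0]]'
python3 - <<'E'
from h import *
im=arm.get_image('wrist');cv2.imwrite('pics/w7.png',im['image'])
l='dish_small_mid'
print(l,[(round(d['p'],2),np.round(d['point']),at(im,d['point'],H[l]).round(4)) for d in arm.landmark_of(l,'wrist')])
for d in arm.masks_of(l,'wrist')[:2]:
    ys,xs=np.nonzero(d['mask']);P=np.array([at(im,(x,y),.010)[:2] for x,y in zip(xs,ys)],np.float32); print(cv2.minEnclosingCircle(P*1000),d['rect'])
to(.431,.010,.0)
E
```

```text
time_s: 26.4
eef_pos: [0.4342, 0.0128, 0.1009]
tool_rot: [-2.754, -1.508, -0.006]
contact_force: [0.4, 0.6, 0.4]
finger_gap: 1.0
finger_force: 0.0
dish_small_mid [(0.78, array([253., 207.]), array([0.4303, 0.0064, 0.006 ])), (0.65, array([187., 277.]), array([ 0.3553, -0.0148,  0.006 ]))]
((430.9976806640625, 7.725398540496826), 19.93579864501953) [231.0, 178.2, 280.8, 229.6]
((354.330810546875, -13.318703651428223), 20.646703720092773) [160.5, 254.5, 211.3, 303.3]
shift [-0.0037 -0.001   0.1009] turn [ 0.    -0.003  0.   ] alt [ 0.    -0.003  0.   ] q7 -1.83 yaw -0.569 t 26.55
```

View pics/w7.png

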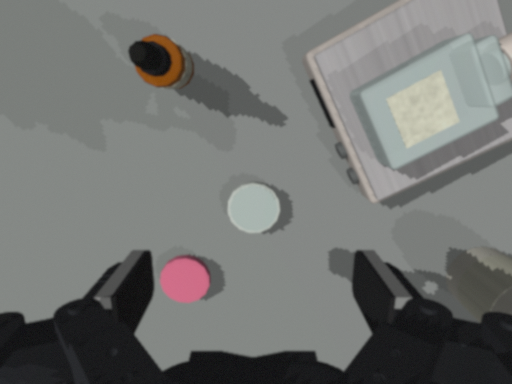

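Clear small dish at (254,208); the pink one at (185,279) stays outside the left finger. Descend, narrowing the fingers early.

```bash
python3 -m pendant '[[-0.5,-0.006,0,0.03,0,0,0],[-0.3,-0.006,0,0.06,0,0,0],[-0.3,-0.006,0,0.085,0,0,0],[-0.3,-0.006,0,0.095,0,0,0],[-0.2,-0.006,0,0.098,0,0,0],[-0.1,-0.006,0,0.098,0,0,0],[0,-0.006,0,0.098,0,0,0],[1,-0.006,0,0.098,0,0,0],[1,-0.006,0,0.098,0,0,0],[1,-0.006,0,0.098,0,0,0],[1,-0.006,0,0.098,0,0,0],[1,-0.006,0,0.098,0,0,0]]' 20
python3 - <<'E'
from h import *
to(.5742,.170,.11)
E
```

```text
time_s: 27.55
eef_pos: [0.4298, 0.006, 0.0034]
tool_rot: [2.756, 1.508, 0.003]
contact_force: [0.8, -0.2, 7.1]
finger_gap: 0.439
finger_force: 20.6
shift [ 0.2161  0.0333 -0.1061] turn [ 0.001 -0.002  0.   ] alt [ 0.001 -0.002  0.   ] q7 -2.36 yaw -0.57 t 27.55
```

```bash
python3 -m pendant '[[1,0,0,-0.02,0,0,0],[1,0,0,-0.055,0,0,0],[1,0,0,-0.09,0,0,0],[1,0.02,0.003,-0.105,0,0,0],[1,0.05,0.008,-0.106,0,0,0],[1,0.08,0.012,-0.106,0,0,0],[1,0.11,0.017,-0.106,0,0,0],[1,0.14,0.022,-0.106,0,0,0],[1,0.17,0.027,-0.106,0,0,0],[1,0.19,0.03,-0.106,0,0,0],[1,0.207,0.033,-0.106,0,0,0],[1,0.215,0.033,-0.106,0,0,0],[1,0.215,0.033,-0.106,0,0,0],[1,0.215,0.033,-0.106,0,0,0]]'
python3 - <<'E'
from h import *
im=arm.get_image('wrist');cv2.imwrite('pics/w8.png',im['image'])
for l in('dish_small_mid','dish_large_mid'):
  for d in arm.masks_of(l,'wrist')[:2]:print(l,round(d['p'],2),d['rect'])
p,_,_=tool();print(p)
for d in arm.masks_of('dish_small_mid','wrist')[:1]:
    ys,xs=np.nonzero(d['mask']);z=p[2]+.006;P=np.array([at(im,(x,y),z)[:2] for x,y in zip(xs,ys)],np.float32); print(cv2.minEnclosingCircle(P*1000))
to(.5742,.170,.0185)
E
```

```text
time_s: 28.72
eef_pos: [0.572, 0.1684, 0.1085]
tool_rot: [-2.756, -1.508, 0.002]
contact_force: [0.2, -0.1, -0.5]
finger_gap: 0.439
finger_force: 20.3
dish_small_mid 0.74 [209.7, 213.6, 295.2, 297.5]
dish_large_mid 0.65 [216.1, 154.0, 295.4, 224.6]
[0.5720683  0.16744359 0.10861343]
((573.0423583984375, 169.4459991455078), 20.696044921875)
shift [0.0031 0.0004 0.0902] turn [-0.     0.001  0.   ] alt [-0.     0.001  0.   ] q7 -1.62 yaw -0.57 t 28.92
```

View pics/w8.png

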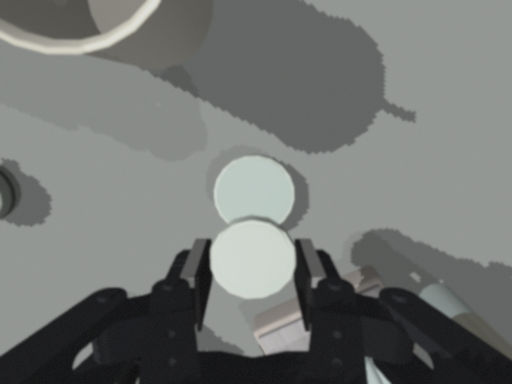

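Small dish (253,259) held level, just in front of the large dish (254,193) by perspective, and aligned to within about 1 mm. Lower, release, retreat.

```bash
python3 -m pendant '[[1,0.001,0,0.03,0,0,0],[1,0.001,0,0.06,0,0,0],[1,0.001,0,0.08,0,0,0],[1,0.001,0,0.087,0,0,0],[1,0.001,0,0.0895,0,0,0],[1,0.001,0,0.0895,0,0,0],[1,0.001,0,0.0895,0,0,0],[0.5,0.001,0,0.0895,0,0,0],[0.1,0.001,0,0.0895,0,0,0],[-0.4,0.001,0,0.0895,0,0,0],[-0.4,0.001,0,0.0895,0,0,0],[-0.4,0.001,0,0.08,0,0,0],[-0.5,0.001,0,0.05,0,0,0],[-1,0.001,0,0.01,0,0,0],[-1,0.001,0,-0.03,0,0,0],[-1,0.001,0,-0.04,0,0,0],[-1,0.001,0,-0.04,0,0,0]]'
python3 - <<'E'
from h import *
im=arm.get_image('wrist')
for l,z in(('dish_small_mid',.024),('dish_large_mid',.013)):
  for d in arm.masks_of(l,'wrist')[:1]:
    ys,xs=np.nonzero(d['mask']);P=np.array([at(im,(x,y),z)[:2] for x,y in zip(xs,ys)],np.float32); print(l,cv2.minEnclosingCircle(P*1000),d['rect'])
Z=dict(H,flask_mid=.043,dish_small_mid=.021)
for c in('top','side'):
  i=arm.get_image(c);
  for l in L: print(l,c,[(round(d['p'],2),at(i,d['point'],Z[l])[:2].round(3).tolist()) for d in arm.landmark_of(l,c)[:2]])
  cv2.imwrite(f'pics/{c}9.png',i['image'])
a=cv2.imread('pics/top9.png')[90:260,120:400];b=cv2.imread('pics/side9.png')[60:360,60:340]
a=cv2.resize(a,(400,300));b=cv2.resize(b,(400,300));w=cv2.resize(im['image'],(400,300))
cv2.imwrite('pics/fin.png',np.vstack([np.hstack([a,b]),np.hstack([w,w*0])]))
E
```

```text
time_s: 30.33
eef_pos: [0.5756, 0.1715, 0.1533]
tool_rot: [-2.756, -1.507, -0.013]
contact_force: [-0.5, -0.3, 0.4]
finger_gap: 1.005
finger_force: 0.0
dish_small_mid ((574.9979248046875, 171.48744201660156), 19.931459426879883) [228.1, 160.8, 274.1, 207.2]
dish_large_mid ((574.186767578125, 170.04833984375), 30.69181251525879) [217.0, 149.1, 288.5, 221.2]
flask_mid top []
bottle_mid top [(0.17, [0.434, 0.114])]
tube_mid top []
dish_large_mid top [(0.74, [0.576, 0.187])]
dish_small_mid top [(0.42, [0.581, 0.17])]
warmer top [(0.71, [0.202, 0.3]), (0.53, [0.563, 0.02])]
rack top [(0.9, [0.537, -0.281])]
beaker top [(0.8, [0.578, 0.33])]
counter top [(0.72, [0.405, 0.283])]
dropper top [(0.6, [0.441, 0.124]), (0.47, [0.406, 0.283])]
flask_mid side [(0.88, [0.565, 0.011])]
bottle_mid side [(0.6, [0.554, -0.14])]
tube_mid side [(0.77, [0.653, 0.008])]
dish_large_mid side [(0.69, [0.569, 0.166])]
dish_small_mid side [(0.73, [0.572, 0.176]), (0.61, [0.352, 0.005])]
warmer side [(0.72, [0.562, 0.028]), (0.68, [0.213, 0.289])]
rack side [(0.97, [0.553, -0.291])]
beaker side [(0.74, [0.589, 0.319])]
counter side [(0.67, [0.403, 0.28])]
dropper side []
```

View pics/fin.png

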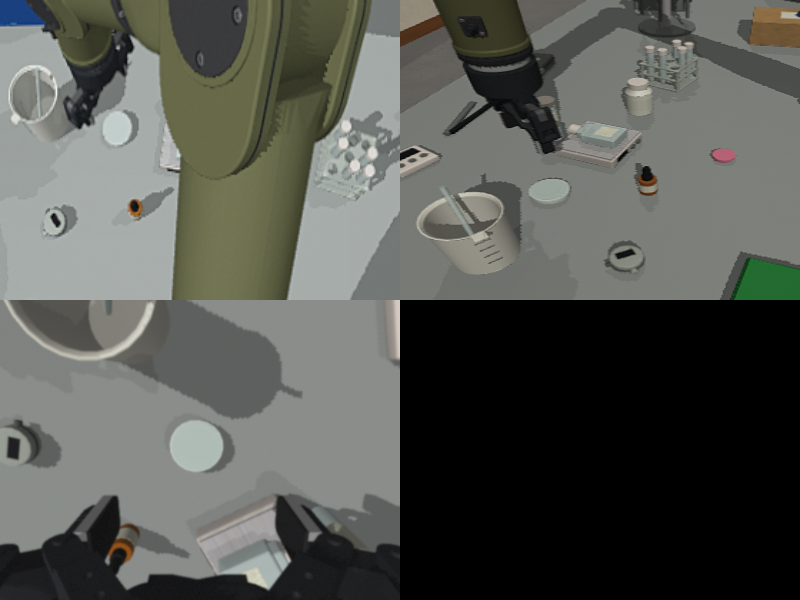

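The large dish sits at (197,445) in the wrist panel, but the small one is barely distinguishable on it. I'll rise a little and check with a contrast-stretched crop.

```bash
python3 -m pendant '[[-1,-0.03,0,-0.03,0,0,0],[-1,-0.05,0,-0.06,0,0,0],[-1,-0.05,0,-0.06,0,0,0],[-1,-0.05,0,-0.06,0,0,0],[-1,-0.05,0,-0.06,0,0,0],[-1,-0.05,0,-0.06,0,0,0]]'
python3 - <<'E'
from h import *
f=lambda g:cv2.resize(np.clip((g.astype(float)-g.min(axis=(0,1)))*255/(g.max(axis=(0,1))-g.min(axis=(0,1))),0,255)**2/255,(390,390),interpolation=cv2.INTER_CUBIC)
im=arm.get_image('wrist');s=arm.get_image('side')
a=proj(im,[.574,.17,.02]).astype(int);b=proj(s,[.574,.17,.02]).astype(int)
g=lambda i,c,n:f(cv2.createCLAHE(8,(2,2)).apply(cv2.cvtColor(i[c[1]-n:c[1]+n,c[0]-n:c[0]+n],cv2.COLOR_BGR2GRAY))[:,:,None].repeat(3,2))
cv2.imwrite('pics/fin2.png',np.hstack([g(im['image'],a,50),g(s['image'],b,28)]))
Z=dict(H,flask_mid=.043,dish_small_mid=.021)
for l in L[:7]:print(l,[(round(d['p'],2),at(im,d['point'],Z[l])[:2].round(3).tolist()) for d in arm.landmark_of(l,'wrist')[:2]])
E
```

```text
time_s: 32.08
eef_pos: [0.5462, 0.1282, 0.208]
tool_rot: [-2.755, -1.508, 0.001]
contact_force: [-0.8, -0.4, -0.8]
finger_gap: 0.999
finger_force: 0.0
flask_mid [(0.84, [0.568, 0.016])]
bottle_mid []
tube_mid [(0.71, [0.652, 0.009])]
dish_large_mid []
dish_small_mid [(0.95, [0.579, 0.174]), (0.62, [0.365, -0.006])]
warmer [(0.68, [0.565, 0.021])]
rack [][ WARN:0@0.583] global loadsave.cpp:1063 imwrite_ Unsupported depth image for selected encoder is fallbacked to CV_8U.
```

View pics/fin2.png

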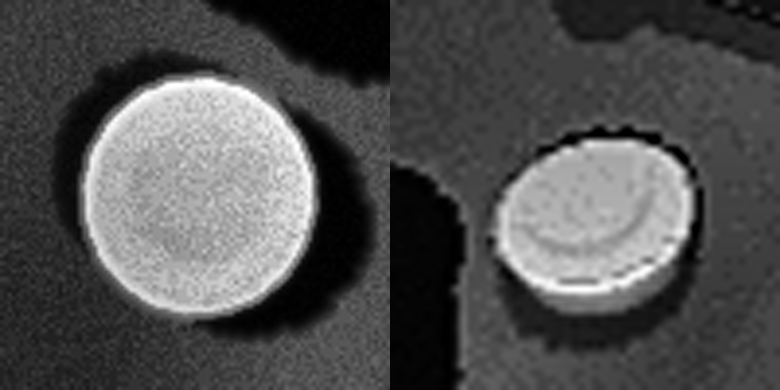

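The side crop (right) shows the small dish's rim as an arc at (600,245), seated on the large dish; in the wrist crop (left) it is the faint centred disc at (195,195). The masks put the two centres about 2 mm apart. Everything else is in place and the gripper is clear, so I'm handing in.

```bash
python3 -c "
from rig import arm
print(arm.sign_off())"
```

```text
the job is handed in; nothing more can be done
None
```

The job is handed in at about 32 s of the 144 s allowed: flask, tube, bottle and both dishes are where the task asked, by the last camera checks, and I never touched the counter or dropper; sign-off returned no verdict.

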